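# Point out a fossil trackway

### The arm

A 7-joint arm with a two-finger parallel gripper is mounted at the origin on the work surface. World frame = base frame: x ahead of the robot, y to its left, z up, the work surface at z = 0. Lengths are in m, angles in rad, forces in N, time in s.
With the tool pointing down it reaches from about 0.425 to 0.95 m from the base axis. Payload 4.7 kg.
Tool frame: the origin (TCP) lies midway between the tips of the shut fingers; the grasp point (between the pads) lies 19 mm behind it (arm.hold_point_z is the distance from the TCP to the grasp point, in m); z points along the fingers, y is the direction in which the jaws open and shut (so a half turn about z gives the same grasp; the last joint's range is limited). The gripper opens to 85 mm and grips with 20 to 120 N. Pads are 22 mm wide; open, the fingers measure 114 mm over their backs; the gripper's body (76 mm by 85 mm) begins 54 mm behind the grasp point. The pads swing forward as they close: fully open they stand 13 mm farther back than shut.
Start: joints at [-0.029, 0.469, -0.049, 1.532, 0.024, 1.141, -0.082], TCP at [0.675, 0, 0.231] pointing down, gripper open.
Joint ranges: [-2.59, 2.59], [-0.33, 1.99], [-1.39, 1.29], [0.1, 2.45], [-1.04, 4.18], [0.21, 1.99], [-2.66, 2.66]. Speed limits (rad/s): [2.57, 2.57, 3.14, 3.14, 3.14, 3.14, 3.14].

### API

Orientations are given as a 3x3 rotation matrix whose columns are the frame's x, y, z axes.
In Python, from bench import arm, optics, sign_off gives the robot as it stands. The module is installed in compiled form; this text tells all that it offers.
- The arm moves only by the tool play_rows, never from a script. Its argument "plan" is a list that holds one entry, the list of rows, each a list of 4 numbers: the shift along the tool's x, y, z in m, then the turn about the tool's z in rad. A call has 1 to 5 rows; each row shifts and turns the pose as measured when the row begins, along the tool's axes as they then stand; what a row does not reach is not made up. A row lasts 1/8 s, in which the tool goes at most 62.5 mm and 10.7 degrees, less where a joint would pass 70% of its speed; a pose out of reach is approached as far as the arm can. A call is refused whole if a number of a shift passes 0.0625 or a number of a turn 0.188, either way. A call with a gripper value outside its range is refused whole. "hand" is the opening, from 0 (shut) to 1 (fully open), set as the call begins (left out, the last holds). The fingers move at their own pace and stop on an object; "squeeze" is the grip in N (left out, the last holds). Time passes only in rows, so rows that do not move let the fingers close. It gives the time, the measured TCP pose, the force and the opening at its end, in the units of the state.
- arm.get_state(): the state, without advancing time (a new reading comes with each control period).
- optics.read_camera(name): name is "scene" or "side" or "wrist"; returns the picture (420x560x3 uint8, blue, green, red); there is no depth.
- optics.get_calibration(name): a dict with "vertical_fov" (degrees; the focal length in pixels is half the picture's height over the tangent of half this angle, whatever the lens; pixels are square), "cx", "cy" (the principal point, pixels), "D" ([k1, k2, p1, p2, k3] as OpenCV has them; the pictures are not rectified), "R" (3x3) and "t" (3): a world point X has camera coordinates R X + t. Camera axes: x right, y down, z forward; pixel columns grow to the right and rows downward; lengths in m; the calibration is good to about 2 mm. A picture is of the moment at which its call begins: read the wrist's pose just before it. get_calibration takes no time and is no camera call; for the wrist camera it gives the pose at the moment of the call.
- sign_off(): hands the job in, once; it reports no verdict.
The state is a dict: "t": time; "qpos": joint angles; "joint_vel": joint speeds; "joint_torque": joint torques, N m; "eef_pos": TCP position; "ee_rot": TCP orientation; "force": force on the tool from outside, world axes, zero at the start; "wrist_torque": the same for the moment, N m; "grip_width": finger opening in m.
Only numpy, scipy, OpenCV 4.12 (cv2) and the standard library are available. Lean on these libraries where they do the work, as an engineer would, in place of code of your own. Each camera call takes 0.05 s, during which the arm holds its last target. There are 200 camera calls.

### The job

Show the students how the three-toed animal walked across the fossil slab: with the fingertips pointing straight down about a centimetre above the stone, point at each of its four three-toed prints in the order it walked (the way the toes point), pausing a moment at the middle of each print's heel pad and staying low along the trail from one to the next, without touching the slab on the way. At the last print lower the fingertips until they rest lightly on its heel pad, and finish there, still touching it. Grasp, push or lift nothing: the slab and the things on and around it stay where they are.

Things in the scene. Friction and masses are not known exactly. Their poses are not given: they have to be found in the camera images.
- slab: loose flat slab of tan sandstone, irregular, about 285 x 225 mm, 22 mm thick, 2.8 kg, flat on the table at any yaw. Origin: centre of its underside, z up. Raised on its top, in the same brown: a lengthwise row of four three-toed prints, 55 mm long, 70 to 82 mm apart, and across it pairs of tiny round prints (11 mm wide, 3 mm high). The three-toed animal walked towards slab +x, as its toes point: the first print is at the -x end
- print1_pad (a point): top middle of the round heel pad of the first three-toed print: a flat disc 24 mm across that rises 4 mm above the slab's face (26 mm above the table). From it three toes, 3.5 mm high, fan out forward to about 40 mm from this point, and a short heel reaches 19 mm back. Axes as the slab's, z up
- print2_pad (a point): top middle of the round heel pad of the second three-toed print: a flat disc 24 mm across that rises 4 mm above the slab's face (26 mm above the table). From it three toes, 3.5 mm high, fan out forward to about 40 mm from this point, and a short heel reaches 19 mm back. Axes as the slab's, z up
- print3_pad (a point): top middle of the round heel pad of the third three-toed print: a flat disc 24 mm across that rises 4 mm above the slab's face (26 mm above the table). From it three toes, 3.5 mm high, fan out forward to about 40 mm from this point, and a short heel reaches 19 mm back. Axes as the slab's, z up
- print4_pad (a point): top middle of the round heel pad of the fourth (last) three-toed print: a flat disc 24 mm across that rises 4 mm above the slab's face (26 mm above the table). From it three toes, 3.5 mm high, fan out forward to about 40 mm from this point, and a short heel reaches 19 mm back. Axes as the slab's, z up
- gap1 (a point): the point of the trail halfway between prints 1 and 2, 4 mm above the slab's face. Axes as the slab's
- gap2 (a point): the point of the trail halfway between prints 2 and 3, 4 mm above the slab's face. Axes as the slab's
- gap3 (a point): the point of the trail halfway between prints 3 and 4, 4 mm above the slab's face. Axes as the slab's
- print4: the fourth (last) three-toed print itself, part of the slab; origin under the middle of its heel pad at the height of the slab's face, x along its middle toe, z up. Hard stone that does not give: come down at about 10 mm/s or slower and stop at the first 2 to 5 N
- tray_small: a black open specimen box 56 x 46 x 18 mm with a rock lying in it; a bystander. Origin at the centre of its underside; it stands on the slab beside the trail; about 22 mm high with its rock
- loupe: a folding pocket magnifier, steel ring 24 mm across and 12 mm high with a black case, 53 mm long; lies on the slab beside the trail; a bystander. Origin at the underside of the ring's centre
- tray_a: a black open specimen box 85 x 70 x 24 mm with a rock lying in it; a bystander. Origin at the centre of its underside; on the table beside the slab; up to 35 mm high with its rock
- tray_b: a black open specimen box 85 x 70 x 24 mm with a rock lying in it; a bystander. Origin at the centre of its underside; on the table beside the slab; up to 35 mm high with its rock
- tray_c: a black open specimen box 85 x 70 x 24 mm with a rock lying in it; a bystander. Origin at the centre of its underside; on the table beside the slab; up to 35 mm high with its rock
- acid_bottle: a small green glass bottle with a white cap, 36 mm across and 75 mm high, standing on the table to the right of the slab; a bystander. Origin at the centre of its underside

How it is judged:
By the outcome, as a careful person would: the job done as asked, in the order asked, and still so for the second after the job is handed in, while the arm keeps its last pose, push and grip.
It also fails if it takes over 43 s, if anything falls off the work surface, if the arm or the gripper's body presses on something with over 40 N, if the wrist force passes 120 N, or if a joint passes its speed limit or range.

## Working session

There is one attempt and no reset: what is moved stays moved. The work goes in short steps, Python scripts to look and compute and a tool call to move; the robot and the scene stay as the last step left them, time stands still between calls to the robot, and variables do not carry over. Pictures are saved under pics/ and viewed, about 8 in all and at most 12, crops included, and the job is handed in when it is done.

Besides the shell and the picture viewer there is one more tool, called after "Request:" as name(argument=value, ...) on one line, values as JSON. play_rows: Moves the arm, as the interface text tells. Its arguments: {"type":"object","properties":{"plan":{"type":"array"},"hand":{"type":"number"},"squeeze":{"type":"number"}},"required":["plan"]}

```bash
mkdir -p pics; python3 - <<'E'
from bench import arm, optics
import cv2, numpy as np
s=arm.get_state(); print(s['t'],s['eef_pos'],np.round(s['ee_rot'],3).tolist(),s['force'],s['grip_width'])
for n in ['scene','side','wrist']:
    c=optics.get_calibration(n); print(n,c)
    im=optics.read_camera(n); cv2.imwrite(f'pics/{n}0.png',im)
E
```

```text
0.0 [6.74426811e-01 2.13772086e-05 2.30242017e-01] [[-0.0, 1.0, -0.002], [1.0, 0.0, -0.0], [-0.0, -0.002, -1.0]] [-0.34146078  0.59325656  0.00856522] 0.08551415086445276
scene {'vertical_fov': 49.495295091108204, 'cx': 283.3462481796487, 'cy': 210.443660500808, 'D': array([-0.01346342,  0.        ,  0.        ,  0.        ,  0.        ]), 'R': array([[ 0.82977053,  0.55805759, -0.00725209],
       [ 0.31464815, -0.47850053, -0.81977666],
       [-0.46095272,  0.67794466, -0.57263743]]), 't': array([-0.46286427, -0.15118403,  1.30750595])}
side {'vertical_fov': 50.583495459831376, 'cx': 279.6018979304339, 'cy': 201.89784488969292, 'D': array([-0.01959372,  0.        ,  0.        ,  0.        ,  0.        ]), 'R': array([[ 0.78450645, -0.62009603,  0.00552563],
       [-0.33088974, -0.42612369, -0.84198015],
       [ 0.52446315,  0.65871049, -0.53948021]]), 't': array([-0.46896477,  0.22438555,  0.7634712 ])}
wrist {'vertical_fov': 66.53607845225316, 'cx': 279.97934617265355, 'cy': 206.62943539757848, 'D': array([0.0030717, 0.       , 0.       , 0.       , 0.       ]), 'R': array([[ 9.99999474e-01,  4.05284152e-04, -9.42038273e-04],
       [ 6.37706042e-04, -9.65144276e-01,  2.61717633e-01],
       [-8.03132838e-04, -2.61718096e-01, -9.65144027e-01]]), 't': array([-0.67344571, -0.03452433,  0.37924921])}
```

View pics/scene0.png

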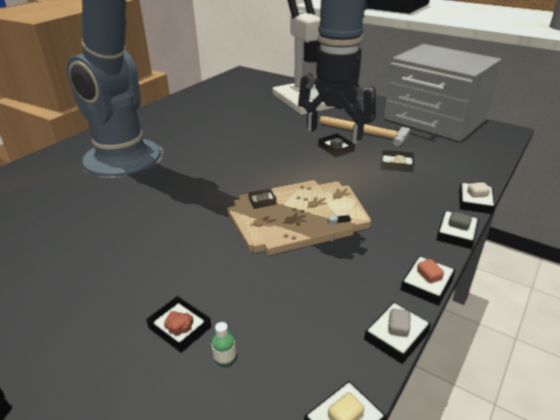

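View pics/wrist0.png

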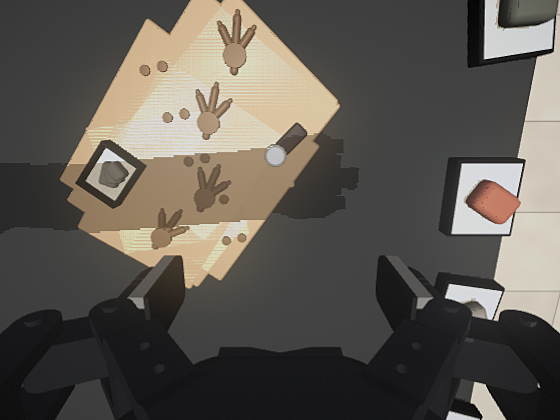

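The wrist view shows all four prints: pads near (161,237), (205,198), (208,122) and (235,55), with toes pointing up, which is world +y. The small tray is at (111,174) and the loupe at (275,155). Next I refine the pads with a colour mask and cast rays at z = 26 mm.

```bash
cat > h.py <<'E'
import cv2, numpy as np
def K(c,h=420):
    f=h/2/np.tan(np.radians(c['vertical_fov']/2)); return np.array([[f,0,c['cx']],[0,f,c['cy']],[0,0,1.]])
def ray(c,px,z):
    u=cv2.undistortPoints(np.array(px,float).reshape(-1,1,2),K(c),c['D']).reshape(-1,2)
    d=np.c_[u,np.ones(len(u))]@c['R']; o=-c['R'].T@c['t']
    return o+d*((z-o[2])/d[:,2])[:,None]
def proj(c,X):
    return cv2.projectPoints(np.array(X,float).reshape(-1,1,3),cv2.Rodrigues(c['R'])[0],c['t'],K(c),c['D'])[0].reshape(-1,2)
E
python3 - <<'E'
from h import *; from bench import optics
c=optics.get_calibration('wrist'); im=cv2.imread('pics/wrist0.png')
# rectify slab-top plane: 2 px/mm on z=0.026, x 0.50..0.75, y -0.03..0.3
xs=np.arange(.50,.78,.0005); ys=np.arange(.32,-.03,-.0005)
X,Y=np.meshgrid(xs,ys); p=proj(c,np.c_[X.ravel(),Y.ravel(),np.full(X.size,.026)]).astype(np.float32)
t=cv2.remap(im,p[:,0].reshape(X.shape),p[:,1].reshape(X.shape),cv2.INTER_LINEAR)
cv2.imwrite('pics/top.png',t)
g=t.astype(float).max(2)
loc=cv2.medianBlur(t.max(2),5).astype(float)
P=ray(c,[(161,237),(205,198),(208,122),(235,55)],.026); print(np.round(P,4))
D=np.diff(P,axis=0); print(np.linalg.norm(D,axis=1),np.degrees(np.arctan2(D[:,1],D[:,0])))
q=np.c_[(P[:,0]-.5)/.0005,(.32-P[:,1])/.0005]
for i,(u,v) in enumerate(q.astype(int)):
    cv2.imwrite(f'pics/_{i}.png',t[max(v-60,0):v+60,max(u-60,0):u+60])
tiles=[cv2.resize(cv2.getRectSubPix(t,(120,120),(float(int(u)),float(int(v)))),(380,380)) for u,v in q]
for T in tiles:
    cv2.circle(T,(190,190),38,(0,255,0),1); cv2.circle(T,(190,190),2,(0,0,255),-1)
m=np.vstack([np.hstack(tiles[:2]),np.hstack(tiles[2:])]); cv2.imwrite('pics/tiles.png',cv2.resize(m,(600,600)))
E
```

```text
[[ 0.5359 -0.0648  0.026 ]
 [ 0.5896 -0.0183  0.026 ]
 [ 0.5978  0.064   0.026 ]
 [ 0.6286  0.1287  0.026 ]]
[0.07106881 0.08269686 0.07166729] [40.84745101 84.31947996 64.55305464]Traceback (most recent call last):
  File "<stdin>", line 14, in <module>
cv2.error: OpenCV(4.12.0) /io/opencv/modules/imgcodecs/src/loadsave.cpp:1146: error: (-215:Assertion failed) !_img.empty() in function 'imwrite'
```

View pics/top.png

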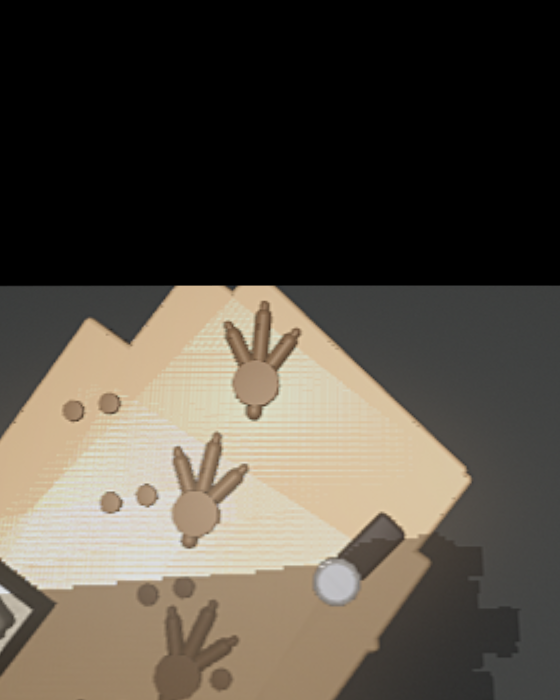

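The rectified view shows prints 3 and 4 clearly, with 24 mm pads, but the crop window cut off prints 1 and 2. I'll widen it and fit each pad circle from contours.

```bash
cat >> h.py <<'E'
def top(c,im,x0=.47,y1=.19,nx=500,ny=600,z=.026):
    X,Y=np.meshgrid(x0+np.arange(nx)*.0005,y1-np.arange(ny)*.0005)
    p=proj(c,np.c_[X.ravel(),Y.ravel(),np.full(X.size,z)]).astype(np.float32)
    return cv2.remap(im,p[:,0].reshape(X.shape),p[:,1].reshape(X.shape),cv2.INTER_LINEAR)
def fit(t,P,x0=.47,y1=.19):
    """pad centre: local brown mask (Otsu) opened with a disc that drops the toes"""
    out=[]
    for x,y in P[:,:2]:
        u,v=int((x-x0)/.0005),int((y1-y)/.0005)
        a=max(v-34,0);b=max(u-34,0); g=cv2.GaussianBlur(t[a:v+34,b:u+34].max(2),(3,3),0)
        m=cv2.threshold(g,0,255,cv2.THRESH_BINARY_INV+cv2.THRESH_OTSU)[1]
        m=cv2.morphologyEx(m,cv2.MORPH_OPEN,cv2.getStructuringElement(cv2.MORPH_ELLIPSE,(31,31)))
        cs=cv2.findContours(m,cv2.RETR_EXTERNAL,cv2.CHAIN_APPROX_NONE)[0]
        if not cs: out.append((np.nan,)*3); continue
        (cu,cv_),r=cv2.minEnclosingCircle(max(cs,key=cv2.contourArea))
        out.append((x0+(b+cu)*.0005,y1-(a+cv_)*.0005,r*.0005))
    return np.array(out)
def draw(t,F,x0=.47,y1=.19):
    t=t.copy()
    for x,y,r in F:
        if np.isfinite(x):
            q=(int((x-x0)/.0005),int((y1-y)/.0005)); cv2.circle(t,q,24,(0,255,0),1); cv2.circle(t,q,1,(0,0,255),-1)
    return t
E
python3 - <<'E'
from h import *; from bench import optics
c=optics.get_calibration('wrist'); im=cv2.imread('pics/wrist0.png')
t=top(c,im)
P=ray(c,[(161,237),(205,198),(208,122),(235,55)],.026)
F=fit(t,P); print(np.round(F,4)); D=np.diff(F[:,:2],axis=0); print(np.linalg.norm(D,axis=1),np.degrees(np.arctan2(D[:,1],D[:,0])))
cv2.imwrite('pics/top2.png',draw(t,F))
for n in ('scene','side'):
    cc=optics.get_calibration(n); print(n,np.round(proj(cc,np.c_[F[:,:2],np.full(4,.026)]),1).tolist())
s=cv2.imread('pics/side0.png'); cv2.imwrite('pics/side_v.png',s)
E
```

```text
[[ 0.5397 -0.0615  0.0186]
 [ 0.5912 -0.015   0.0171]
 [ 0.5978  0.067   0.0165]
 [ 0.6293  0.131   0.0156]]
[0.06941306 0.08225313 0.07134453] [42.10346198 85.46751272 63.75676852]
scene [[260.8, 222.6], [292.0, 219.8], [313.5, 203.4], [338.5, 194.9]]
side [[276.4, 224.4], [281.4, 207.5], [263.0, 192.3], [258.1, 178.4]]
```

View pics/top2.png

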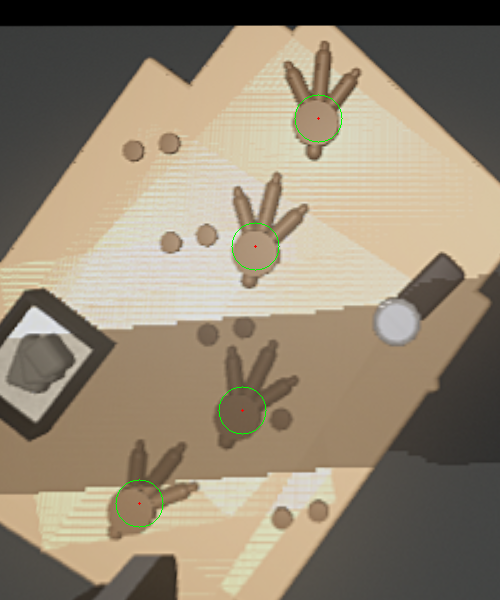

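View pics/side_v.png

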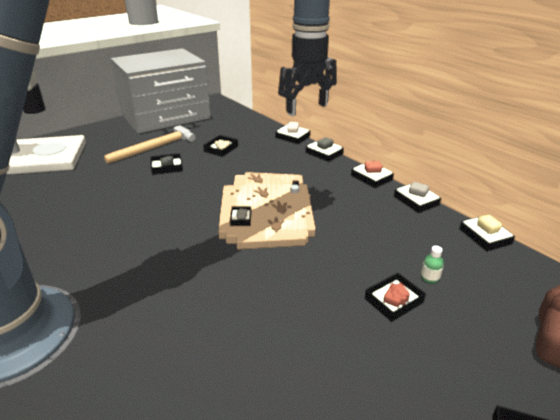

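I've viewed 4 pictures. The plotted circles sit about 3 mm towards the toes, so I'll keep the visible pad centres: P1 (.537,-.0645), P2 (.5895,-.016), P3 (.597,.065), P4 (.628,.1295). The spacings come to 71, 81 and 72 mm, which fits the stated 70 to 82 mm. I'll move above print 1 with the fingers shutting, then re-measure.

Request:
play_rows(plan=[[[-0.013,-0.0275,0.022,0],[-0.013,-0.0275,0.022,0],[-0.013,-0.0275,0.022,0],[-0.013,-0.0275,0.022,0],[-0.013,-0.0275,0.022,0]]], hand=0)

```text
t: 0.78
eef_pos: [0.5352, -0.065, 0.1175]
ee_rot: [[-0.003, 1.0, 0.002], [1.0, 0.003, 0.001], [0.001, 0.002, -1.0]]
force: [0.5, -0.0, -1.1]
grip_width: -0.0001
```

Request:
play_rows(plan=[[[0,0,0,0],[0,0,0,0],[0,0,0,0],[0,0,0,0]]])

```text
t: 1.27
eef_pos: [0.5349, -0.0651, 0.1172]
ee_rot: [[-0.002, 1.0, 0.001], [1.0, 0.002, 0.001], [0.001, 0.001, -1.0]]
force: [-1.1, 0.2, -0.3]
grip_width: -0.0001
```

```bash
cat > m.py <<'E'
from h import *; from bench import optics,arm
import sys
def fit2(t,P,x0=.47,y1=.19):
    out=[]
    for x,y in P:
        u,v=int(round((x-x0)/.0005)),int(round((y1-y)/.0005)); a=max(v-36,0);b=max(u-36,0)
        g=cv2.GaussianBlur(t[a:v+36,b:u+36].max(2),(3,3),0)
        m=cv2.threshold(g,0,255,cv2.THRESH_BINARY_INV+cv2.THRESH_OTSU)[1]
        d=cv2.distanceTransform(m,cv2.DIST_L2,5)
        d[:10]=0;d[-10:]=0;d[:,:10]=0;d[:,-10:]=0
        vv,uu=np.nonzero(d>d.max()-.7)
        out.append((x0+(b+uu.mean())*.0005,y1-(a+vv.mean())*.0005,d.max()*.0005))
    return np.array(out)
P0=np.array([(.537,-.0645),(.5895,-.016),(.597,.065),(.628,.1295)])
if __name__=='__main__':
    s=arm.get_state(); print(s['t'],np.round(s['eef_pos'],4),np.round(s['ee_rot'],3).tolist(),s['force'],s['grip_width'])
    print(np.round(fit2(top(dict(np.load('c0.npy',allow_pickle=True).item()),cv2.imread('pics/wrist0.png')),P0),4) if 0 else '')
    tag=sys.argv[1]; c=optics.get_calibration('wrist'); im=optics.read_camera('wrist'); cv2.imwrite(f'pics/w{tag}.png',im)
    t=top(c,im); F=fit2(t,P0); print(np.round(F,4)); cv2.imwrite(f'pics/t{tag}.png',np.hstack([draw(t,F),np.zeros((600,1,3),np.uint8)]))
    sc=optics.read_camera('scene'); sd=optics.read_camera('side'); o=[]
    for n,i in (('scene',sc),('side',sd)):
        tt=top(optics.get_calibration(n),i); o.append(draw(tt,np.c_[P0,P0[:,0]])[:, :400])
    cv2.imwrite(f'pics/ss{tag}.png',np.hstack(o))
E
python3 m.py 1
```

```text
1.275 [ 0.5349 -0.0651  0.1172] [[-0.002, 1.0, 0.001], [1.0, 0.002, 0.001], [0.001, 0.001, -1.0]] [-1.13513596  0.18922517 -0.32770337] -9.421723495850949e-05

[[ 5.35200000e-01 -6.52000000e-02  1.17000000e-02]
 [ 5.83500000e-01 -2.85000000e-02  1.50000000e-02]
 [ 5.99200000e-01  7.80000000e-02  2.20000000e-03]
 [            nan             nan  1.70141172e+35]]m.py:12: RuntimeWarning: Mean of empty slice.
  out.append((x0+(b+uu.mean())*.0005,y1-(a+vv.mean())*.0005,d.max()*.0005))
  ret = ret.dtype.type(ret / rcount)
```

View pics/t1.png

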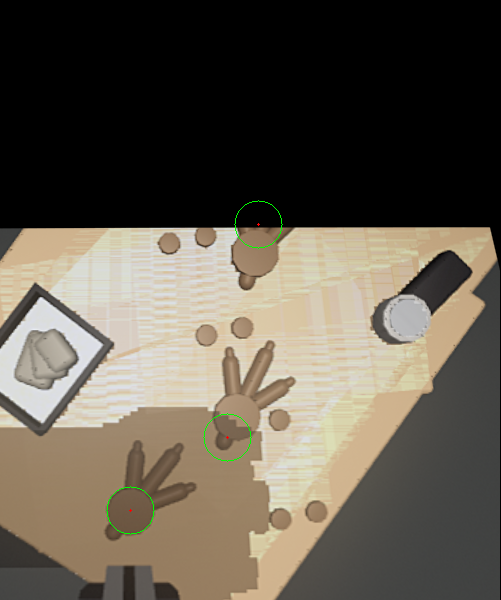

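View pics/ss1.png

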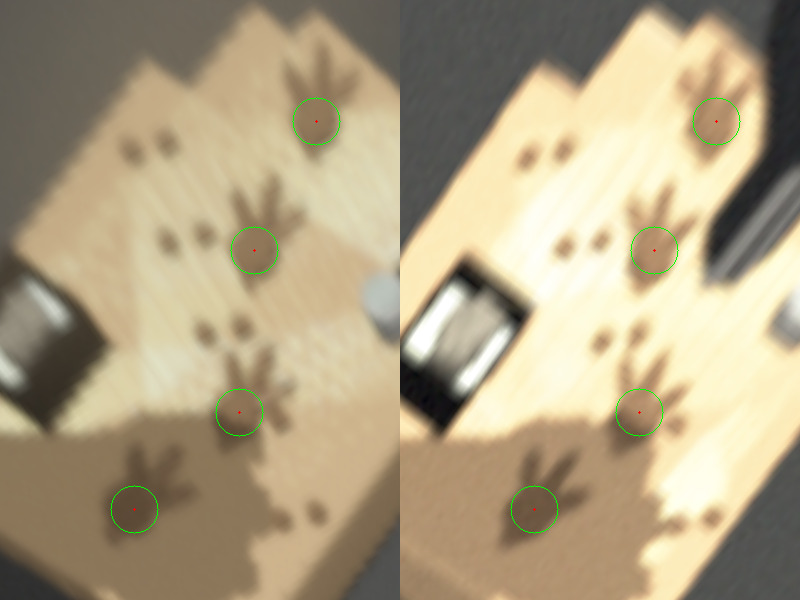

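Picture count is now 6. The close wrist view puts P1 at (130,510), P2 at (237,416) and P3 at (255,254). In the rectified scene and side views, the assumed circles sit on all four pads to within about 2 mm. Averaged targets: P1 (.536,-.065), P2 (.589,-.017), P3 (.597,.064), P4 (.628,.129), hovering at z ≈ .036. Descending to P1.

Request:
play_rows(plan=[[[0,0.001,0.02,0],[0,0,0.02,0],[0,0,0.018,0],[0,0,0.015,0],[0,0,0.005,0]]])

```text
t: 2.05
eef_pos: [0.5377, -0.0648, 0.038]
ee_rot: [[-0.003, 1.0, 0.004], [1.0, 0.003, 0.001], [0.001, 0.004, -1.0]]
force: [-0.2, -0.4, 0.1]
grip_width: -0.0002
```

Request:
play_rows(plan=[[[0,0,0,0],[0,0,0,0],[0,0,0,0],[0,0,0,0]]])

```text
t: 2.55
eef_pos: [0.5389, -0.0649, 0.0393]
ee_rot: [[-0.003, 1.0, 0.007], [1.0, 0.003, 0.001], [0.001, 0.007, -1.0]]
force: [0.5, 0.2, 0.0]
grip_width: 0.0002
```

Request:
play_rows(plan=[[[0,-0.0025,0.003,0],[0,-0.0005,0.0008,0],[0,0,0.0003,0],[0,0,0.0003,0]]])

```text
t: 3.05
eef_pos: [0.5358, -0.065, 0.0349]
ee_rot: [[-0.003, 1.0, 0.007], [1.0, 0.003, 0.001], [0.001, 0.007, -1.0]]
force: [-0.5, 0.2, -0.0]
grip_width: -0.0002
```

Request:
play_rows(plan=[[[0,0,0.0,0],[0,0,0.0,0],[0,0,0,0],[0,0,0,0],[0,0,0,0]]])

```text
t: 3.68
eef_pos: [0.5359, -0.065, 0.0349]
ee_rot: [[-0.003, 1.0, 0.007], [1.0, 0.003, 0.001], [0.001, 0.007, -1.0]]
force: [0.5, 1.1, 0.7]
grip_width: 0.0002
```

```bash
cat > v.py <<'E'
from h import *; from bench import optics,arm
import sys
s=arm.get_state(); e=np.array(s['eef_pos']); print(s['t'],np.round(e,4),np.round(s['force'],2))
o=[]
for n in ('scene','side'):
    c=optics.get_calibration(n); i=optics.read_camera(n); p=proj(c,[e])[0]; k=5
    z=cv2.resize(cv2.getRectSubPix(i,(80,110),(float(round(p[0])),float(round(p[1])))),None,fx=k,fy=k,interpolation=cv2.INTER_CUBIC)
    o.append(z)
im=optics.read_camera('wrist'); cv2.imwrite(f'pics/wr{sys.argv[1]}.png',im)
cv2.imwrite(f'pics/v{sys.argv[1]}.png',np.hstack(o))
E
python3 v.py 1
```

```text
3.675 [ 0.5359 -0.065   0.0349] [0.51 1.11 0.73]
```

View pics/v1.png

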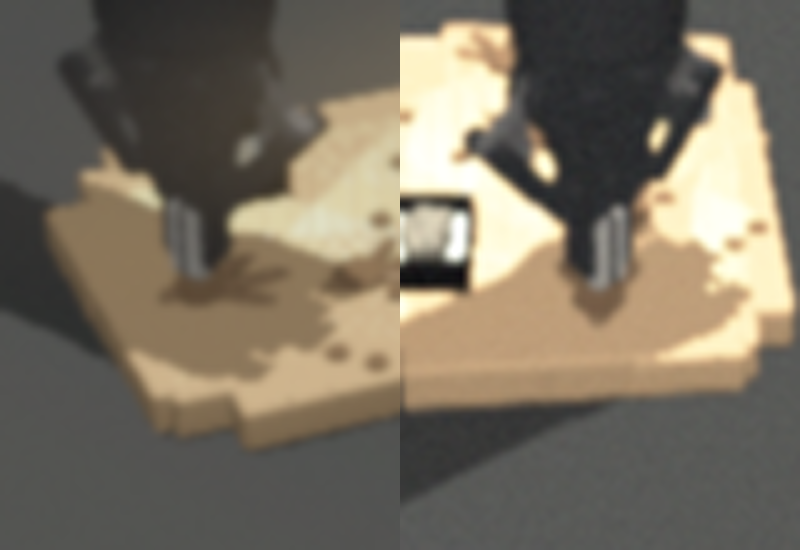

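The picture (7th) shows the shut tips just above pad 1 in both views, not touching. I've paused there for 0.6 s, so now along the trail to print 2.

Request:
play_rows(plan=[[[0.009,0.01,0,0],[0.01,0.011,0,0],[0.01,0.011,0,0],[0.01,0.011,0,0],[0.007,0.008,0,0]]])

```text
t: 4.45
eef_pos: [0.5909, -0.0147, 0.0354]
ee_rot: [[-0.004, 1.0, 0.009], [1.0, 0.004, 0.001], [0.001, 0.009, -1.0]]
force: [-0.2, -0.5, 0.3]
grip_width: 0.0001
```

Request:
play_rows(plan=[[[-0.002,-0.002,0.0,0],[0,0,0,0],[0,0,0,0]]])

```text
t: 4.82
eef_pos: [0.5886, -0.0167, 0.0351]
ee_rot: [[-0.004, 1.0, 0.008], [1.0, 0.004, 0.001], [0.001, 0.008, -1.0]]
force: [-0.2, -0.0, -0.2]
grip_width: -0.0002
```

Request:
play_rows(plan=[[[0,0,0,0],[0,0,0,0],[0,0,0,0],[0,0,0,0]]])

```text
t: 5.32
eef_pos: [0.5881, -0.0177, 0.0352]
ee_rot: [[-0.003, 1.0, 0.007], [1.0, 0.003, 0.0], [0.0, 0.007, -1.0]]
force: [-0.1, 0.4, 0.2]
grip_width: -0.0001
```

```bash
python3 - <<'E'
from h import *; from bench import optics,arm
s=arm.get_state(); print(s['t'],np.round(s['eef_pos'],4),np.round(s['force'],2))
c=optics.get_calibration('wrist'); im=optics.read_camera('wrist')
t=top(c,im); P=np.array([(.597,.064),(.628,.129)]); cv2.imwrite('pics/t2.png',draw(t,np.c_[P,P[:,0]]))
E
```

```text
5.325 [ 0.5881 -0.0177  0.0352] [-0.06  0.44  0.21]
```

View pics/t2.png

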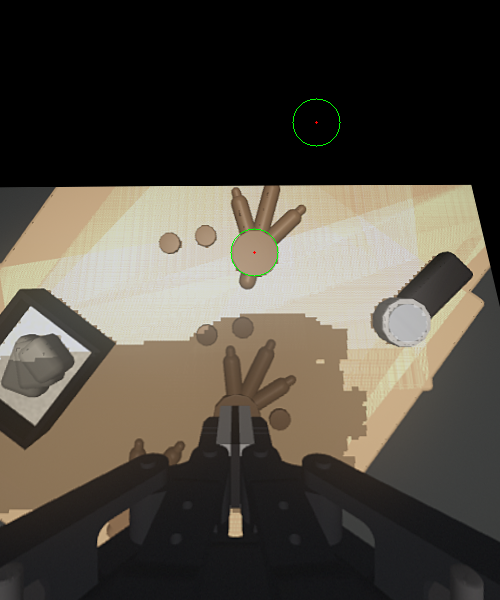

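Picture 8 shows the predicted circle on pad 3 to within a millimetre, and the tips above pad 2. On to print 3.

Request:
play_rows(plan=[[[0.014,0.0015,0,0],[0.016,0.002,0,0],[0.016,0.002,0,0],[0.016,0.0015,0,0],[0.012,0.001,0,0]]])

```text
t: 6.0
eef_pos: [0.5965, 0.0628, 0.0353]
ee_rot: [[-0.004, 1.0, 0.008], [1.0, 0.004, 0.002], [0.002, 0.008, -1.0]]
force: [-0.2, 0.2, -0.1]
grip_width: -0.0005
```

Request:
play_rows(plan=[[[0,0.0005,0,0],[0,0,0,0],[0,0,0,0]]])

```text
t: 6.38
eef_pos: [0.5969, 0.0634, 0.0352]
ee_rot: [[-0.005, 1.0, 0.007], [1.0, 0.005, 0.001], [0.001, 0.007, -1.0]]
force: [-0.5, -0.3, -0.1]
grip_width: -0.0
```

Request:
play_rows(plan=[[[0,0,0,0],[0,0,0,0],[0,0,0,0],[0,0,0,0]]])

```text
t: 6.88
eef_pos: [0.5969, 0.0616, 0.0352]
ee_rot: [[-0.003, 1.0, 0.007], [1.0, 0.003, 0.0], [0.0, 0.007, -1.0]]
force: [0.5, -0.1, -0.3]
grip_width: -0.0
```

```bash
python3 - <<'E'
from h import *; from bench import optics,arm
s=arm.get_state(); print(s['t'],np.round(s['eef_pos'],4),np.round(s['force'],2))
c=optics.get_calibration('wrist'); im=optics.read_camera('wrist')
t=top(c,im); P=np.array([(.628,.129)]); cv2.imwrite('pics/t3.png',draw(t,np.c_[P,P[:,0]]))
E
```

```text
6.875 [0.5969 0.0616 0.0352] [ 0.46 -0.07 -0.32]
```

View pics/t3.png

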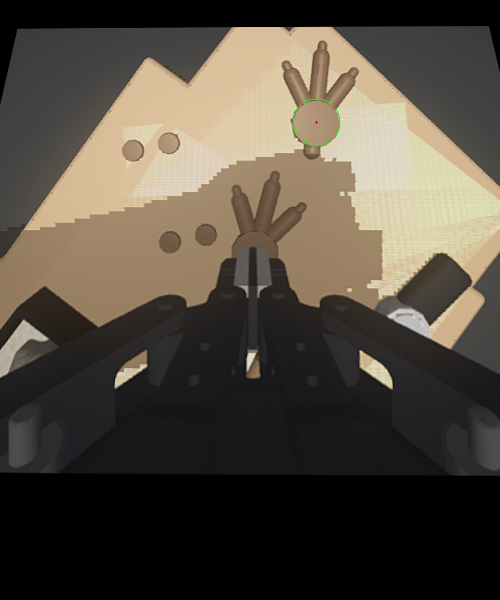

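Picture 9: the circle sits exactly on pad 4 (316,122). I drifted about 2 mm back during the pause, so I'll re-centre on pad 3 briefly, then go to print 4.

Request:
play_rows(plan=[[[0.002,0,0,0],[0,0,0,0],[0.0003,0,0,0],[0.0003,0,0,0]]])

```text
t: 7.42
eef_pos: [0.5969, 0.0646, 0.0352]
ee_rot: [[-0.003, 1.0, 0.007], [1.0, 0.003, 0.0], [0.0, 0.007, -1.0]]
force: [-0.2, -0.6, -0.2]
grip_width: -0.0005
```

Request:
play_rows(plan=[[[0.011,0.0055,0,0],[0.0135,0.0065,0,0],[0.0135,0.0065,0,0],[0.0135,0.0065,0,0],[0.009,0.004,0,0]]])

```text
t: 8.05
eef_pos: [0.628, 0.1305, 0.0355]
ee_rot: [[-0.004, 1.0, 0.008], [1.0, 0.004, 0.002], [0.001, 0.008, -1.0]]
force: [-0.9, -0.7, -0.2]
grip_width: 0.0001
```

Request:
play_rows(plan=[[[0,0,0,0]]])

```text
t: 8.18
eef_pos: [0.6282, 0.132, 0.0354]
ee_rot: [[-0.006, 1.0, 0.008], [1.0, 0.006, 0.002], [0.002, 0.008, -1.0]]
force: [0.6, 0.3, -0.1]
grip_width: 0.0006
```

Request:
play_rows(plan=[[[-0.002,0,0,0],[-0.0005,0,0,0],[0,0,0,0],[0,0,0,0],[0,0,0,0]]])

```text
t: 8.8
eef_pos: [0.6277, 0.1266, 0.0354]
ee_rot: [[-0.003, 1.0, 0.007], [1.0, 0.003, 0.0], [0.0, 0.007, -1.0]]
force: [0.1, -0.8, -0.4]
grip_width: 0.0
```

Request:
play_rows(plan=[[[0.002,0,0,0],[0,0,0,0],[0,0,0,0],[0,0,0,0],[0,0,0,0]]])

```text
t: 9.43
eef_pos: [0.6276, 0.1289, 0.0354]
ee_rot: [[-0.003, 1.0, 0.007], [1.0, 0.003, 0.0], [0.0, 0.007, -1.0]]
force: [0.4, -0.5, 1.2]
grip_width: 0.0002
```

Centred at (.6276,.1289). Now lowering at about 8 mm/s.

Request:
play_rows(plan=[[[0,0,0.001,0],[0,0,0.001,0],[0,0,0.001,0],[0,0,0.001,0],[0,0,0.001,0]]])

```text
t: 10.05
eef_pos: [0.6277, 0.1289, 0.03]
ee_rot: [[-0.003, 1.0, 0.007], [1.0, 0.003, 0.0], [0.0, 0.007, -1.0]]
force: [-0.4, 0.4, 0.3]
grip_width: -0.0002
```

Request:
play_rows(plan=[[[0,0,0.0007,0],[0,0,0.0007,0],[0,0,0.0007,0]]])

```text
t: 10.42
eef_pos: [0.6276, 0.1289, 0.0277]
ee_rot: [[-0.003, 1.0, 0.007], [1.0, 0.003, 0.0], [0.0, 0.007, -1.0]]
force: [0.2, 0.1, 0.1]
grip_width: -0.0
```

Request:
play_rows(plan=[[[0,0,0.0006,0],[0,0,0.0006,0]]])

```text
t: 10.68
eef_pos: [0.6276, 0.1289, 0.0264]
ee_rot: [[-0.003, 1.0, 0.007], [1.0, 0.003, 0.0], [0.0, 0.007, -1.0]]
force: [0.2, -0.7, 0.1]
grip_width: 0.0001
```

Request:
play_rows(plan=[[[0,0,0.0005,0]]])

```text
t: 10.8
eef_pos: [0.6277, 0.1289, 0.0261]
ee_rot: [[-0.003, 1.0, 0.007], [1.0, 0.003, 0.0], [0.0, 0.007, -1.0]]
force: [-1.5, -0.7, 4.0]
grip_width: 0.0001
```

Contact: z = 26.1 mm, exactly the pad height, at 4 N. Checking that it holds steady.

```bash
python3 v.py 9; python3 - <<'E'
from bench import arm,optics
import numpy as np,cv2
for _ in range(6):
    optics.read_camera('side'); s=arm.get_state(); print(s['t'],np.round(s['eef_pos'],4),np.round(s['force'],2),np.abs(s['joint_vel']).max())
E
```

```text
10.8 [0.6277 0.1289 0.0261] [-1.5  -0.71  3.98]
11.0 [0.6277 0.1289 0.0262] [-1.42  0.21  2.66] 0.0013966342122944482
11.05 [0.6277 0.1289 0.0262] [0.06 0.19 3.35] 0.0019841094631393727
11.1 [0.6277 0.1289 0.0262] [-0.8  -0.44  3.92] 0.0012367118432967253
11.15 [0.6277 0.1289 0.0262] [-1.86 -0.82  4.29] 0.0013270851978677775
11.2 [0.6277 0.1289 0.0262] [-1.14  0.08  4.22] 0.0013124095129405274
11.25 [0.6277 0.1289 0.0262] [-1.94 -0.37  4.41] 0.001458255857231032
```

View pics/v9.png

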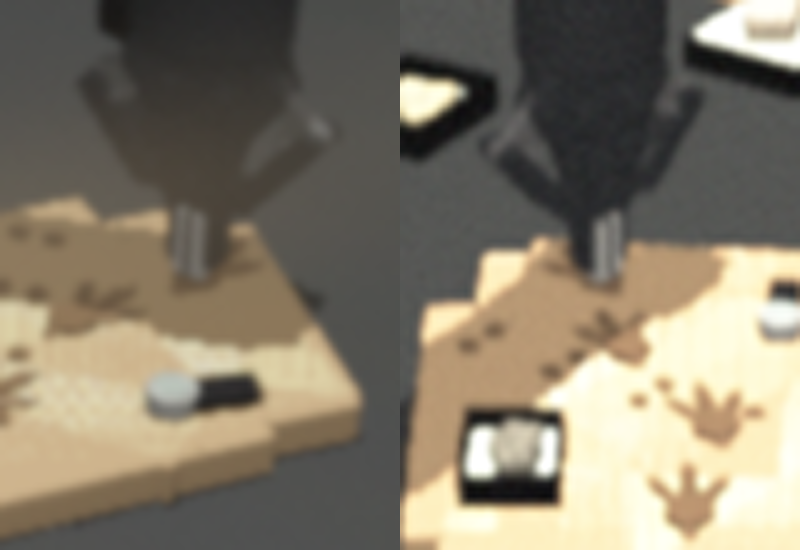

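Picture 10 shows the tips resting on pad 4, with the loupe and small tray undisturbed. I'll check whether the force is creeping before handing in.

```bash
python3 - <<'E'
from bench import arm,optics,sign_off
import numpy as np
f=[]
for _ in range(16):
    optics.read_camera('side'); s=arm.get_state(); f.append(s['force'][2])
print(s['t'],np.round(f,1),np.round(s['eef_pos'],4))
m=np.mean(f[8:]); print(m)
if 2<m<4.8 and abs(m-np.mean(f[:8]))<.7: sign_off(); print('signed')
E
```

```text
12.05 [3.5 5.4 4.2 5.3 4.9 4.9 5.1 6.  5.2 5.3 5.5 5.  5.  4.3 5.4 4.6] [0.6277 0.1289 0.0261]
5.067224423085098
```

It levels off at about 5 N, the top of the light range. I'll ease it slightly without breaking contact.

Request:
play_rows(plan=[[[0,0,0.0001,0]]])

```text
t: 12.18
eef_pos: [0.6277, 0.1289, 0.0261]
ee_rot: [[-0.003, 1.0, 0.007], [1.0, 0.003, 0.0], [0.0, 0.007, -1.0]]
force: [-1.7, -0.2, 4.2]
grip_width: 0.0001
```

```bash
python3 - <<'E'
from bench import arm,optics,sign_off
import numpy as np
f=[]
for _ in range(20):
    optics.read_camera('side'); s=arm.get_state(); f.append(s['force'][2])
print(s['t'],np.round(f,1),np.round(s['eef_pos'],4))
a,b=np.mean(f[:10]),np.mean(f[10:]); print(a,b)
if 2<b<4.6 and abs(a-b)<.7: sign_off(); print('signed')
E
```

```text
13.175 [4.5 6.1 4.3 6.  4.9 4.4 4.8 5.6 4.3 4.7 4.8 4.7 4.2 5.8 4.7 5.6 5.7 5.
 4.7 5.4] [0.6277 0.1289 0.0262]
4.952502510214347 5.057342890535012
```

Request:
play_rows(plan=[[[0,0,0,0]]])

```text
t: 13.3
eef_pos: [0.6277, 0.1289, 0.0261]
ee_rot: [[-0.003, 1.0, 0.007], [1.0, 0.003, 0.0], [0.0, 0.007, -1.0]]
force: [-1.6, -0.7, 3.6]
grip_width: 0.0
```

```bash
python3 - <<'E'
from bench import arm,optics,sign_off
import numpy as np
f=[]
for _ in range(24):
    optics.read_camera('side'); s=arm.get_state(); f.append(s['force'][2])
print(s['t'],np.round(f,1),np.round(s['eef_pos'],4))
a,b=np.mean(f[:12]),np.mean(f[12:]); print(a,b)
if 2<b<4.6 and abs(a-b)<.7: sign_off(); print('signed')
E
```

```text
14.5 [3.9 4.4 4.3 3.3 4.3 4.5 5.4 3.5 4.6 5.  4.7 3.4 4.5 4.7 5.6 5.6 5.2 4.7
 4.9 5.7 5.1 4.2 4.3 4. ] [0.6277 0.1289 0.0262]
4.274497753502247 4.874556168094167
```

Request:
play_rows(plan=[[[0,0,-0.0001,0]]])

```text
t: 14.62
eef_pos: [0.6277, 0.1289, 0.0262]
ee_rot: [[-0.003, 1.0, 0.007], [1.0, 0.003, 0.0], [0.0, 0.007, -1.0]]
force: [-2.2, -0.9, 3.4]
grip_width: 0.0001
```

```bash
python3 - <<'E'
from bench import arm,optics,sign_off
import numpy as np
f=[]
for _ in range(24):
    optics.read_camera('side'); s=arm.get_state(); f.append(s['force'][2])
print(s['t'],np.round(f,1),np.round(s['eef_pos'],4))
a,b=np.mean(f[:12]),np.mean(f[12:]); print(a,b)
if 2<b<4.6 and abs(a-b)<.9: sign_off(); print('signed')
E
```

```text
15.825 [3.9 5.3 3.9 4.2 3.6 3.3 3.3 3.9 3.  2.8 3.8 1.7 3.3 2.7 2.7 2.1 1.8 3.4
 2.5 2.1 1.7 1.8 1.4 1.1] [0.6277 0.1289 0.0262]
3.5482778730871103 2.2172177474065435
```

That setpoint decays slowly towards losing contact, whereas the zero row earlier held at a steady 4 to 5 N. I'll restore the zero row and hand in.

Request:
play_rows(plan=[[[0,0,0,0]]])

```text
t: 15.95
eef_pos: [0.6277, 0.1289, 0.0262]
ee_rot: [[-0.003, 1.0, 0.007], [1.0, 0.003, 0.0], [0.0, 0.007, -1.0]]
force: [-0.5, -0.9, 1.9]
grip_width: -0.0
```

```bash
python3 - <<'E'
from bench import arm,optics,sign_off
import numpy as np
f=[]
for _ in range(16):
    optics.read_camera('side'); s=arm.get_state(); f.append(s['force'][2])
print(s['t'],np.round(f,1),np.round(s['eef_pos'],4))
a,b=np.mean(f[:8]),np.mean(f[8:]); print(a,b)
if 2<b<4.8 and b>a-.4: sign_off(); print('signed')
E
```

```text
16.75 [2.7 2.3 2.  1.9 1.5 2.5 2.1 2.5 2.8 1.8 2.3 1.7 2.9 1.5 1.5 2.1] [0.6277 0.1289 0.0262]
2.174486336510749 2.065360078179512
the job is handed in; nothing more can be done
signed
```

I handed the job in at t ≈ 16.8 s of the 43 s allowed, with the fingertips resting on the heel pad of the fourth print.

- **Path:** With the fingers shut and pointing down, I hovered over prints 1 to 4 in walking order, at (.536,-.065), (.588,-.017), (.597,.064) and (.628,.129). I paused at least half a second at each. The tips stayed about 9 to 10 mm above pad height between prints and never touched the slab; at print 1 they first arrived about 13 mm up and I lowered them before the pause.
- **Pad positions:** The wrist, scene and side views agreed to about 2 mm, and the spacings of 71, 81 and 72 mm match those given. My first automatic circle fit was about 3 mm off towards the toes, so I used the centres visible in the rectified views instead.
- **Pauses:** At prints 3 and 4 the arm drifted 2 to 3 mm from the centre, and I brought it back each time.
- **Touch:** I came down at about 8 mm/s, slower near the end. First contact was at z = 26.1 mm with 4 N, which settled to about 5 N, with noisy single readings up to 6.1 N.
- **Easing the force:** One easing step let the force sink towards 1 N, so I stopped it there. The last 0.8 s before hand-in held steady at about 2.1 N, at the low end of the 2 to 5 N asked for, with the tips still on the pad.
- **Bystanders:** The loupe and the small tray looked undisturbed in the last picture. I did not re-measure the slab or the other items.

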